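# Unlock the transit bar and draw out the cutlery tray

## Robot

A 6-joint arm with a two-finger parallel gripper is mounted at the origin on a cart in front of the work surface, level with it; the furniture and walls round the work are solid. World frame = base frame: x ahead of the robot, y to its left, z up, the work surface at z = 0. Lengths are in mm, angles in rad, forces in N, time in s.
With the tool pointing down it reaches from about 350 to 875 mm from the base axis. Payload 4.2 kg.
Tool frame: the origin (TCP) lies midway between the tips of the shut fingers; the grasp point (between the pads) lies 19 mm behind it; z points along the fingers, y is the line along which they close (so a half turn about z gives the same grasp; the last joint's range is limited). The gripper opens to 85 mm and grips with 20 to 120 N. Pads are 22 mm wide; open, the fingers measure 114 mm over their backs; the gripper's body (76 mm by 85 mm) begins 54 mm behind the grasp point. The pads swing forward as they close: fully open they stand 13 mm farther back than shut.
Start: joints at [1.385, 0.385, 0.008, 0, -1.194, -0.259], TCP at [268.89, 564.179, 231.312] pointing down, gripper open.
Joint ranges: [-3.14, 3.14], [-1.21, 2.06], [-1.07, 1.41], [-3.16, 2.05], [-2.99, -0.16], [-3.1, 3.1]. Speed limits (rad/s): [2.79, 2.79, 3.14, 3.14, 3.14, 3.14].

## Interface

Orientations are given as a unit quaternion [w, x, y, z].
In Python, from workcell import monitor, vision, workorder gives the robot as it stands.
- The arm moves only by the shell command python3 -m inch 'ROWS' [FORCE]. ROWS is JSON, a list that holds one entry, the list of rows, each a list of 7 numbers: the shift along the tool's x, y, z scaled (see below), then the turn, a rotation vector about the tool's x, y, z scaled (see below), then the closure, from 0 (fully open) to 1 (shut). In form: [[[x, y, z, rx, ry, rz, fingers], ...]]. A call has 1 to 12 rows; each row shifts and turns the commanded pose from where the row before left it, along the tool's axes as they then stand; what a row does not reach is not made up. The controller multiplies each number of a shift by 0.2 m and each number of a turn by 180 degrees. A row lasts 1/8 s, in which the tool goes at most 62.5 mm and 10.7 degrees, less where a joint would pass 70% of its speed; a pose out of reach is approached as far as the arm can. A call with a number of a shift or a turn outside -1 to 1 is refused whole. A call with a gripper value outside its range is refused whole. The fingers move at their own pace and stop on an object; FORCE is the grip in N (left out, the last holds). Time passes only in rows, so rows that do not move let the fingers close. It gives the time, the measured TCP pose, the force, the opening and the grip force at its end, in the units of the state.
- monitor.sense(): the state, without advancing time (a new reading comes with each control period).
- vision.read_camera(name): name is "scene" or "top"; returns a dict with "color" (480x640x3 uint8, blue, green, red), "fx", "fy", "cx", "cy" (pixels), "D" ([k1, k2, p1, p2, k3] as OpenCV has them; the pictures are not rectified), "camera_from_world" (4x4, takes a point from world to camera coordinates). Camera axes: x right, y up, looking along -z (the intrinsics and any distortion apply to the point x, -y, -z); pixel columns grow to the right and rows downward; lengths in mm; the calibration is good to about 2 mm. A picture is of the moment at which its call begins. There is no depth.
- workorder.finish_job(): hands the job in; it is judged then, once.
The state is a dict: "clock": time; "joint_pos": joint angles; "joint_vel": joint speeds; "joint_torque": joint torques, N m; "tcp_pos": TCP position; "orientation": TCP orientation; "force": force on the tool from outside, world axes, zero at the start; "ft_torque": the same for the moment, N m; "opening": finger opening in mm; "gripper_force": force on a finger pad.
Only numpy, scipy, OpenCV 4.12 (cv2) and the standard library are available. Lean on these libraries where they do the work, as an engineer would, in place of code of your own. Each camera call takes 0.05 s, during which the arm holds its last target. There are 200 camera calls.

## Task

The cutlery tray is still locked in its dock by the transit bar: with the forked key straddle the bar's thin rod between lug and collar, push the collar sideways until the pin leaves the lug (with the key, not the fingers), and swing the bar fully up. Lay the key down on the cart top clear of tray and dock, then slide the tray, without lifting it, straight out of the dock by about 15 cm with its fork and spoon still in it. Leave the bar up, and leave the glass, the bowl and the mug alone.

Things in the scene. Friction and masses are not known exactly. Their poses are not given: they have to be found in the camera images.
- dock: steel tray dock fixed to the cart top: two rails 34 mm high and a back stop round the tray, open in front. Origin: on the cart top in the middle of the docked tray; x points from the open front to the back stop, y to the lug's side, z up. Inner faces of rails at y -85 and +85, x -145 to +155 mm. The transit bar lies across the front along y at x = -168, 38 mm up
- lug (a point): centre of the pin hole (13 mm wide, 38 mm up) on the inner face of the lug, a steel plate 8 mm thick, 26 mm wide and 58 mm high at a front corner of the dock (dock x -168, y +110 to +118 mm). Axes as the dock's
- bar_hinge (a point): middle of the bar's hinge, in a steel clevis 54 mm high at the other front corner (dock x -168, y -118, z 38 mm). Hinge axis: the dock's x axis
- transit_bar (a joint): bar's angle: 0 level and locked across the tray, grows as the lug end swings up, 1.4 = stop, nearly upright. Steel tube 14 mm thick to 184 mm from the hinge (last 16 mm a sleeve 19 mm thick), then the spring bolt. The hinge is stiff: the bar stays where it is left; 2 to 3 N at its end lift it. Locked, the pin lets it lift 3 mm; over 0.12 rad the pin is above the lug
- spring_bolt (a joint): bolt's travel into the tube: 0 sprung out, 0.018 m fully pressed. Rod 8 mm thick with a collar 28 mm across, 6 mm thick, ending in the pin. Locked, 20 mm of bare rod lie between collar and lug, and the pin is 10 mm deep in the lug: free at 10 mm, safe at 13. Pressing = pushing the collar away from the lug towards the hinge, 3 N at first, 6.6 N at the end; it springs back
- collar (a point): centre of the collar's outer face (the face towards the lug), on the rod's axis, 208 mm from the hinge when sprung out; turns and moves with the bolt. Its y axis points along the bar to the pin's tip
- cutlery_tray: open dark wooden tray, 160 x 300 x 54 mm, 0.65 to 0.92 kg. Origin: centre of its underside; y = long side, along the dock's x axis when docked, z up. End walls 8 mm thick, 54 high, outer faces at y -150 and +150; long walls 8 thick, 42 high; floor 7 thick; lengthwise divider at x = 0, 6 thick, 34 high. Docked, its origin is within 5 mm of the dock's, its front wall about 10 mm behind the bar
- tray_fork: steel table fork, 200 x 27 x 14 mm, lying lengthwise in the half of the tray on the lug's side. Origin: centre of its underside. Its end is 60 mm or more behind the tray's front wall
- tray_spoon: steel spoon, 195 x 42 x 15 mm, lying lengthwise in the other half of the tray. Origin: centre of its underside. Its end is 60 mm or more behind the tray's front wall
- forked_key: forked key, 189 mm long, 30 high, 0.13 kg, lying with its two tines one above the other. Origin: on its underside, 92 mm from the handle's end; x points to the tines, z up. Wooden handle 26 wide, 30 high, x -92 to +12 mm, then a steel neck; fork x 50 to 97 mm, 8 mm wide; tines 7 mm thick; slot between them 16 mm high (z 7 to 23), open at the tip, closed at x = 62 mm
- key_grip (a point): middle of the key's handle to grip, at key x = -20 mm, 15 mm above its underside; axes as the key's. Between the key's start and the mug the cart top is clear
- key_slot (a point): middle of the slot between the tines, at key x = 80 mm, 15 mm above its underside: the rod's axis belongs here. 100 mm ahead of key_grip; axes as the key's
- tea_glass: clear waisted tea glass, 64 x 64 x 89 mm, to be left alone. Origin: centre of its underside
- sauce_bowl: small orange bowl, 96 x 94 x 43 mm, to be left alone. Origin: centre of its underside
- mug: cream mug with handle, 90 x 124 x 100 mm, to be left alone. Origin: centre of its underside

How it is judged:
By the outcome, as a careful person would: the job done as asked, in the order asked, and still so for the second after the job is handed in, with the robot touching nothing.
It also fails if it takes over 69 s, if anything falls off the work surface, if the arm or the gripper's body presses on something with over 40 N, if the wrist force passes 120 N, or if a joint passes its speed limit or range.

## Working session

There is one attempt and no reset: what is moved stays moved. The work goes in short steps, Python scripts to look and compute and a shell command to move; the robot and the scene stay as the last step left them, time stands still between calls to the robot, and variables do not carry over. Pictures are saved under pics/ and viewed, at most 10 in all, crops included, and the job is handed in when it is done.

```bash
ls; mkdir -p pics; python3 - <<'E'
from workcell import monitor, vision
import cv2,numpy as np
print(monitor.sense())
for n in("scene","top"):
    c=vision.read_camera(n); cv2.imwrite(f"pics/{n}0.png",c["color"])
    print(n,c["fx"],c["fy"],c["cx"],c["cy"],c["D"]);print(np.round(c["camera_from_world"],4).tolist())
E
```

```text
pics
{'clock': 0.0, 'joint_pos': array([ 1.38458993e+00,  3.85547127e-01,  6.63370985e-03, -4.86967207e-04,
       -1.19400303e+00, -2.58592431e-01]), 'joint_vel': array([-0.0005869 ,  0.00050221,  0.00105362, -0.00053653,  0.00019057,
        0.00137849]), 'joint_torque': array([-6.90400229e-04, -3.92287910e+01,  1.88408464e+01,  4.18634221e+00,
       -4.63429664e-03,  9.51641965e-07]), 'tcp_pos': array([268.66212328, 563.66608253, 230.23214818]), 'orientation': array([ 1.06755615e-03,  9.75350627e-01, -2.20658059e-01, -1.87801306e-04]), 'force': array([-0.64221397,  0.22645267, -0.32018241]), 'ft_torque': array([-0.03680978,  0.00112911, -0.03928987]), 'gripper_force': 0.0, 'opening': 85.6270951046682}
scene 471.83783702644587 471.83783702644587 318.44287933931145 244.42059516318366 [0.00516363 0.         0.         0.         0.        ]
[[0.858, -0.5135, -0.0064, -588.1354], [0.2576, 0.4196, 0.8704, -162.9311], [-0.4443, -0.7485, 0.4923, -1226.402], [0.0, 0.0, 0.0, 1.0]]
top 457.3978872892024 457.3978872892024 312.3502933441553 239.09472532676574 [-0.04472773  0.          0.          0.          0.        ]
[[0.0125, -0.9999, 0.006, -150.2053], [0.9974, 0.0129, 0.0714, -608.5342], [-0.0714, 0.0051, 0.9974, -1032.6153], [0.0, 0.0, 0.0, 1.0]]
```

View pics/scene0.png

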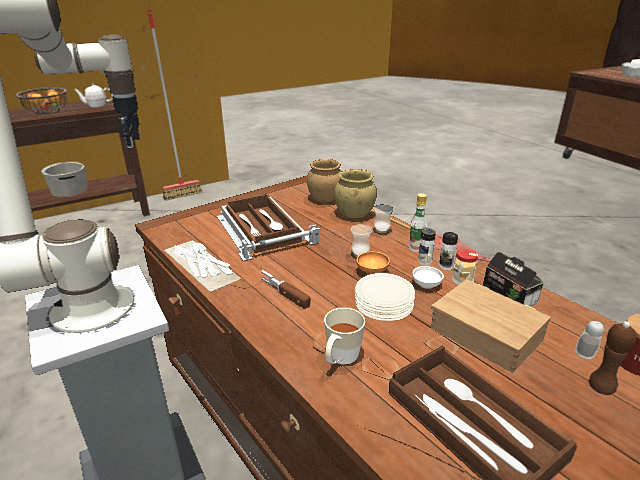

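View pics/top0.png

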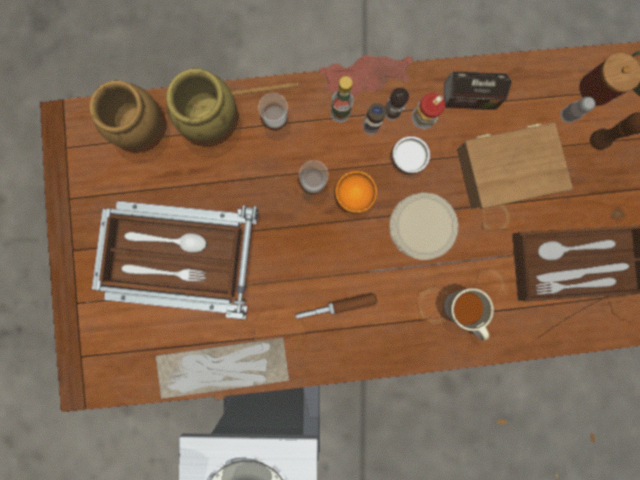

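The pictures show the dock at top px (95–255, 205–315), with its open front to the right. The lug is near (236,311), the hinge near (247,213), and the key lies from (297,316) to (376,298). In the scene view the dock is at (220–320, 195–255) and the key at (262–310, 272–305). I'll zoom in on both.

```bash
cat > h.py <<'E'
import numpy as np,cv2
from workcell import vision,monitor
def cam(n):
    c=vision.read_camera(n); c["K"]=np.array([[c["fx"],0,c["cx"]],[0,c["fy"],c["cy"]],[0,0,1.]]); 
    M=np.array(c["camera_from_world"]); c["M"]=np.diag([1,-1,-1,1])@M; c["D"]=np.array(c["D"],float); return c
def ray(c,p):
    u=cv2.undistortPoints(np.array([[p]],float),c["K"],c["D"])[0,0]
    R=c["M"][:3,:3];t=c["M"][:3,3]; d=R.T@np.array([u[0],u[1],1]); return -R.T@t,d/np.linalg.norm(d)
def plane(c,p,z):
    o,d=ray(c,p); return o+d*(z-o[2])/d[2]
def tri(c1,p1,c2,p2):
    (o1,d1),(o2,d2)=ray(c1,p1),ray(c2,p2)
    s=np.linalg.lstsq(np.c_[d1,-d2],o2-o1,rcond=None)[0]; a=o1+s[0]*d1;b=o2+s[1]*d2
    return (a+b)/2,np.linalg.norm(a-b)
def proj(c,P):
    R=c["M"][:3,:3];return cv2.projectPoints(np.array(P,float).reshape(-1,3),cv2.Rodrigues(R)[0],c["M"][:3,3],c["K"],c["D"])[0][:,0]
def crop(c,x0,y0,w,h,s,f):
    im=cv2.resize(c["color"][y0:y0+h,x0:x0+w],None,fx=s,fy=s,interpolation=cv2.INTER_CUBIC)
    for i in range(0,w,10):
        cv2.putText(im,str(x0+i),(i*s,8),0,.3,(0,255,255)); cv2.line(im,(i*s,10),(i*s,14),(0,255,255))
    for j in range(0,h,10):
        cv2.putText(im,str(y0+j),(0,j*s+4),0,.3,(0,255,255))
    cv2.imwrite("pics/"+f,im)
E
python3 - <<'E'
from h import *
t=cam("top");s=cam("scene")
crop(t,220,195,160,120,5,"t1.png"); crop(s,215,185,114,120,5,"s1.png")
E
```

```text
(no output)
```

View pics/t1.png

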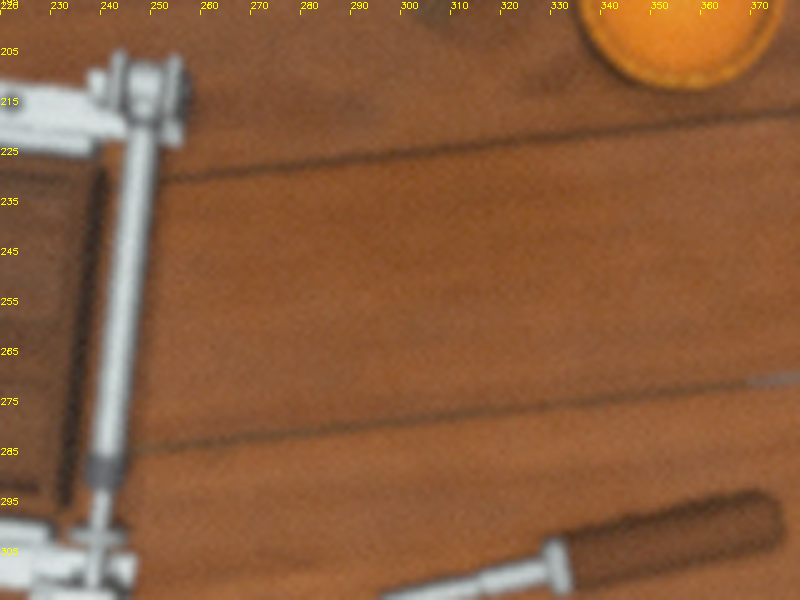

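View pics/s1.png

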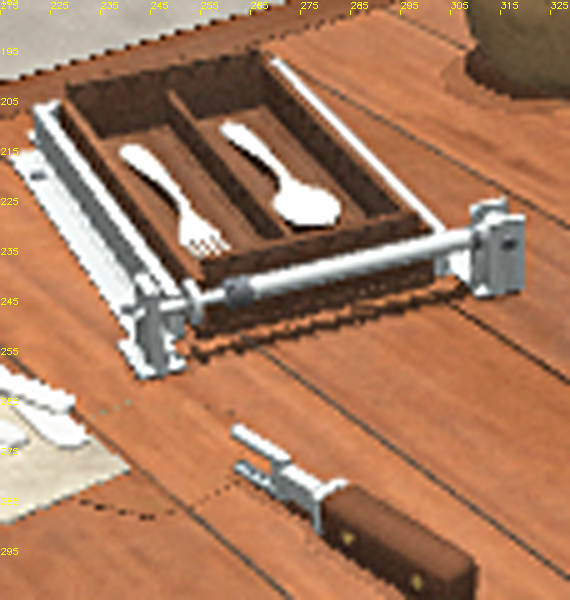

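The rod runs down from the hinge (top px 248.6,214) through the tube to the sleeve (241,289), the collar (240,302) and the lug (~238,311). In the scene view the collar is at (253.6,245.4) and the hinge at (312,233). Next I'll measure these with masks.

```bash
python3 - <<'E'
from h import *
t=cam("top");s=cam("scene")
hsv=cv2.cvtColor(t["color"],cv2.COLOR_BGR2HSV)
st=(hsv[...,1]<70)&(hsv[...,2]>90)
pts=[]
for r in range(228,282):
    x=np.nonzero(st[r,232:262])[0]+232
    if len(x): pts.append(plane(t,(x.mean(),r),41)[:2])
pts=np.array(pts); c0=pts.mean(0); d=np.linalg.svd(pts-c0)[2][0]; d*=-np.sign(d[0])
print("bar pt",c0,"dock y dir",d,"resid",np.std((pts-c0)@np.array([-d[1],d[0]])))
for r in range(283,322): 
    g=t["color"][r,228:252].mean(1); x=np.nonzero(st[r,225:256])[0]+225
    print(r,(x.min(),x.max(),len(x)) if len(x) else None, np.round((plane(t,(240,r),38)[:2]-c0)@d,1), g.astype(int).tolist())
# key
m=(st).astype(np.uint8); m[:, :290]=0;m[:,345:]=0;m[:295]=0;m[325:]=0
y,x=np.nonzero(m); print("key steel",x.min(),x.max()); 
h=((hsv[...,2]<95)).astype(np.uint8); h[:, :328]=0;h[:,385:]=0;h[:285]=0;h[320:]=0
n,l,S,C=cv2.connectedComponentsWithStats(h); i=1+np.argmax(S[1:,4]); print("handle",S[i],C[i],cv2.minAreaRect(np.argwhere(l==i)[:,::-1].astype(np.float32)))
print([hsv[r,350].tolist() for r in range(290,318,2)])
yy=[(c,np.round(y[x==c].mean(),1),(x==c).sum()) for c in range(x.min(),x.max()+1)];print(yy)
E
```

```text
bar pt [572.24216227  10.81561057] dock y dir [-0.99616903  0.08744867] resid 0.41577442377193835
283 (np.int64(238), np.int64(245), 8) 65.0 [78, 74, 79, 74, 61, 50, 45, 54, 71, 86, 125, 159, 191, 206, 187, 154, 115, 82, 76, 82, 84, 87, 92, 92]
284 (np.int64(238), np.int64(244), 7) 67.2 [79, 75, 77, 71, 60, 52, 50, 53, 71, 90, 121, 157, 185, 196, 180, 145, 107, 74, 72, 79, 84, 88, 90, 86]
285 (np.int64(238), np.int64(244), 7) 69.4 [77, 73, 78, 71, 61, 51, 46, 59, 71, 81, 110, 137, 163, 173, 158, 130, 95, 72, 69, 76, 85, 91, 89, 86]
286 (np.int64(237), np.int64(243), 7) 71.7 [78, 79, 76, 72, 60, 52, 45, 62, 72, 80, 96, 113, 135, 142, 130, 110, 84, 60, 68, 79, 86, 93, 95, 98]
287 (np.int64(237), np.int64(243), 6) 73.9 [80, 77, 76, 71, 56, 48, 51, 61, 77, 82, 86, 105, 114, 116, 106, 96, 76, 67, 72, 82, 86, 92, 95, 97]
288 (np.int64(238), np.int64(242), 5) 76.1 [78, 77, 77, 66, 55, 50, 53, 62, 75, 83, 92, 104, 108, 108, 95, 87, 75, 68, 76, 87, 92, 96, 103, 100]
289 (np.int64(237), np.int64(242), 6) 78.4 [76, 77, 76, 64, 51, 45, 53, 67, 78, 86, 96, 108, 110, 107, 99, 83, 78, 71, 83, 88, 9
[... 6205 characters left out ...]
, np.float64(311.0), np.int64(5)), (318, np.float64(310.5), np.int64(6)), (319, np.float64(310.5), np.int64(6)), (320, np.float64(310.5), np.int64(6)), (321, np.float64(310.5), np.int64(6)), (322, np.float64(309.5), np.int64(6)), (323, np.float64(309.5), np.int64(6)), (324, np.float64(309.5), np.int64(6)), (325, np.float64(309.5), np.int64(6)), (326, np.float64(309.0), np.int64(5)), (327, np.float64(308.5), np.int64(6)), (328, np.float64(307.5), np.int64(8)), (329, np.float64(307.0), np.int64(9)), (330, np.float64(307.5), np.int64(10)), (331, np.float64(308.0), np.int64(11)), (332, np.float64(308.0), np.int64(11)), (333, np.float64(309.0), np.int64(9)), (334, np.float64(311.0), np.int64(3))]
```

```bash
python3 - <<'E'
from h import *
t=cam("top");s=cam("scene")
c0=np.array([572.24,10.82]);d=np.array([-.99617,.08745]); n=np.array([-d[1],d[0]])*-1 # dock x
f=lambda p:np.round([(p[:2]-c0)@n,(p[:2]-c0)@d],1)
print("dock x",n)
print("lug edge z58",f(plane(t,(236,313.3),58)),"far",f(plane(t,(236,317.7),58)), "collar",f(plane(t,(240,302.3),38)), "sleeve end",f(plane(t,(240.5,292.3),38)))
print("collar tri",tri(t,(240,302.3),s,(253.6,245.4)))
print("clevis tops z54", f(plane(t,(247,206),54)), "hinge tri",tri(t,(247.5,214.5),s,(312.4,233.5)))
for nm,a,b in(("tip top",(295.8,315.8),(262,271.2)),("guard",(331,307.5),(281,283)),("handle end",(376,299),(309,299))):
    print(nm,tri(t,a,s,b))
A=plane(t,(296.5,315.6),30);B=plane(t,(325.5,309.2),30); k=(A-B)/np.linalg.norm(A-B);print("key dir",k,"tip",plane(t,(295.7,315.8),30),"guard", (plane(t,(327.6,309),30)-A)@k,(plane(t,(334.3,309),30)-A)@k,"end",(plane(t,(376.5,299),30)-A)@k, plane(t,(376.5,299),30))
# scene collar projection check
# lug/bar in scene
H=np.r_[c0-97.7*d,38]; 
for r in(0,184,205,228): print(r,np.round(proj(s,H+np.r_[d,0]*r),1),np.round(proj(t,H+np.r_[d,0]*r),1))
# tray front wall top edges in top view
g=t["color"].mean(2)
for r in(240,262): print(r,g[r,225:242].astype(int).tolist())
x=monitor.sense(); print(x["tcp_pos"],x["orientation"])
E
```

```text
dock x [0.08745 0.99617]
lug edge z58 [  1.8 131.3] far [  0.7 140.9] collar [ -1.5 108. ] sleeve end [-0.2 85.6]
collar tri (array([465.89394714,  18.13136678,  37.29008567]), np.float64(3.2082937334646586))
clevis tops z54 [   4.3 -108.6] hinge tri (array([666.00259249,   7.23870398,  26.8108416 ]), np.float64(2.34255430465964))
tip top (array([ 435.34612   , -107.27230446,   23.52226327]), np.float64(1.6092581349220378))
guard (array([ 454.82020529, -187.21546029,   22.8859277 ]), np.float64(1.088269802550345))
handle end (array([ 478.41766412, -291.38227809,   25.28328051]), np.float64(7.954865104498098))
key dir [-0.2259444  0.9741402  0.       ] tip [ 435.23624705 -106.87601184   30.        ] guard -72.00530357199779 -86.8480627385337 end -185.48834333349424 [ 475.20755114 -289.93156367   30.        ]
0 [[313.7 230.8]] [[249.3 211.9]]
184 [[259.2 243.4]] [[240.4 292.6]]
205 [[252.6 244.9]] [[239.4 301.9]]
228 [[245.3 246.6]] [[238.2 312.1]]
240 [77, 78, 77, 75, 77, 81, 74, 76, 73, 71, 71, 66, 50, 45, 45, 60, 76]
262 [74, 76, 72, 71, 76, 76, 76, 76, 74, 64, 45, 45, 54, 70, 83, 118, 152]
[268.8449353  564.10222431 231.14882115] [ 1.72835970e-04  9.75374734e-01 -2.20554070e-01 -1.96088364e-05]
```

```bash
cat >> h.py <<'E'
from scipy.spatial.transform import Rotation as Ro
def go(P,yaw=None,rows=10):
    x=monitor.sense(); R=Ro.from_quat(np.roll(x["orientation"],-1)); 
    sh=R.inv().apply(np.array(P,float)-x["tcp_pos"])/200
    c=np.degrees(np.arctan2(*R.as_matrix()[1::-1,0])); print("yaw",c.round(2),"pos",x["tcp_pos"].round(1),"F",x["force"].round(1),"open",x["opening"].round(1),"t",x["clock"].round(2),"zaxis",R.as_matrix()[:,2].round(4))
    print("shift/row",(sh/rows).round(4), "total",sh.round(4))
    if yaw is not None:
        T=Ro.from_matrix(np.c_[[np.cos(np.radians(yaw)),np.sin(np.radians(yaw)),0],[np.sin(np.radians(yaw)),-np.cos(np.radians(yaw)),0],[0,0,-1.]])
        rv=np.degrees((R.inv()*T).as_rotvec())/180; print("turn/row",(rv/rows).round(4),"total",rv.round(4))
E
python3 -c "
from h import *
go((461.5,-220.2,231),-76.95,16)"
```

```text
Traceback (most recent call last):
  File "h.py", line 28, in go
    c=np.degrees(np.arctan2(*R.as_matrix()[1::-1,0])); print("yaw",c.round(2),"pos",x["tcp_pos"].round(1),"F",x["force"].round(1),"open",x["opening"].round(1),"t",x["clock"].round(2),"zaxis",R.as_matrix()[:,2].round(4))
                                                                                                                                         ^^^^^^^^^^^^^^^^^^
AttributeError: 'float' object has no attribute 'round'
```

```bash
sed -i 's/x\["opening"\].round(1)/round(float(x["opening"]),1)/; s/x\["clock"\].round(2)/round(float(x["clock"]),2)/' h.py
python3 -c "
from h import *
go((461.5,-220.2,231),-76.95,16)"
```

```text
yaw -25.48 pos [268.8 564.1 231.1] F [ 0.6  0.3 -0.1] open 85.5 t 0.4 zaxis [-1.e-04 -3.e-04 -1.e+00]
shift/row [1.598e-01 1.953e-01 1.000e-04] total [2.5568e+00 3.1255e+00 1.9000e-03]
turn/row [ 0.     -0.      0.0179] total [ 1.000e-04 -1.000e-04  2.859e-01]
```

```bash
python3 -m inch '[[[0.16,0.195,0,0,0,0,0],[0.16,0.195,0,0,0,0,0],[0.16,0.195,0,0,0,0,0],[0.16,0.195,0,0,0,0,0],[0.16,0.195,0,0,0,0,0],[0.16,0.195,0,0,0,0,0],[0.16,0.195,0,0,0,0,0],[0.16,0.195,0,0,0,0,0],[0.16,0.195,0,0,0,0,0],[0.16,0.195,0,0,0,0,0],[0.16,0.195,0,0,0,0,0],[0.16,0.195,0,0,0,0,0]]]'
python3 -m inch '[[[0,0,0,0,0,0.055,0],[0,0,0,0,0,0.055,0],[0,0,0,0,0,0.055,0],[0,0,0,0,0,0.055,0],[0,0,0,0,0,0.055,0],[0,0,0,0,0,0.011,0],[0,0,0,0,0,0,0]]]'
python3 -c "
from h import *
go((461.5,-220.2,100),-76.95,5)"
```

```text
clock: 1.9
tcp_pos: [414.4, -25.1, 231.8]
orientation: [-0.0, 0.975, -0.22, 0.001]
force: [0.5, -0.1, -0.5]
opening: 85.4
gripper_force: 0.0
clock: 2.78
tcp_pos: [414.1, -23.5, 231.4]
orientation: [-0.0, 0.783, -0.621, 0.0]
force: [0.1, -0.4, 0.3]
opening: 85.2
gripper_force: 0.0
yaw -76.85 pos [414.1 -23.5 231.4] F [ 0.1 -0.4  0.3] open 85.2 t 2.77 zaxis [ 2.e-04  1.e-04 -1.e+00]
shift/row [ 0.2023 -0.0014  0.1314] total [ 1.0117 -0.0068  0.6569]
turn/row [-0.      0.      0.0001] total [-0.0001  0.      0.0006]
```

```bash
python3 -m inch '[[[0.202,-0.001,0.131,0,0,0,0],[0.202,-0.001,0.131,0,0,0,0],[0.202,-0.001,0.131,0,0,0,0],[0.202,-0.001,0.131,0,0,0,0.2],[0.202,-0.001,0.131,0,0,0,0.2],[0,0,0,0,0,0,0.3],[0,0,0,0,0,0,0.3]]]'
python3 - <<'E'
from h import *
go((461.5,-220.2,1),-76.95,6)
c=cam("top"); crop(c,270,260,160,110,5,"t2.png")
E
```

```text
clock: 3.65
tcp_pos: [460.7, -220.1, 100.4]
orientation: [0.0, 0.783, -0.622, -0.0]
force: [-0.2, -0.6, 0.1]
opening: 59.5
gripper_force: 0.0
yaw -76.93 pos [ 460.7 -220.1  100.4] F [-0.2 -0.6  0.1] open 59.5 t 3.65 zaxis [-1.e-04 -1.e-04 -1.e+00]
shift/row [ 0.0002 -0.0006  0.0828] total [ 0.0012 -0.0038  0.4968]
turn/row [ 0. -0.  0.] total [ 0.     -0.      0.0001]
```

View pics/t2.png

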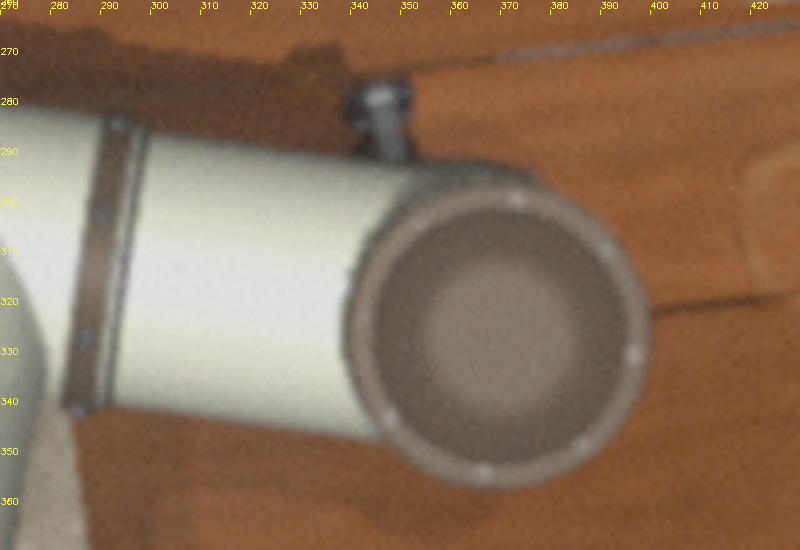

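The arm hides the key from above, with the wrist at about (370,328), so I'll descend on the measured pose and check after the grasp.

```bash
python3 -m inch '[[[0,-0.004,0.15,0,0,0,0.3],[0,0,0.15,0,0,0,0.3],[0,0,0.1,0,0,0,0.3],[0,0,0.06,0,0,0,0.3],[0,0,0.03,0,0,0,0.3],[0,0,0,0,0,0,0.3],[0,0,0,0,0,0,0.3]]]'
python3 -m inch '[[[0,0,0,0,0,0,0.6],[0,0,0,0,0,0,0.8],[0,0,0,0,0,0,1],[0,0,0,0,0,0,1],[0,0,0,0,0,0,1],[0,0,0,0,0,0,1]]]' 110
python3 -c "
from h import *
go((461.5,-220.2,23),-95.02,1)"
```

```text
clock: 4.58
tcp_pos: [462.1, -219.9, 3.1]
orientation: [-0.0, 0.783, -0.622, 0.001]
force: [0.3, 0.2, 0.1]
opening: 60.1
gripper_force: 0.0
clock: 5.32
tcp_pos: [461.6, -220.0, 3.0]
orientation: [-0.0, 0.783, -0.622, 0.0]
force: [-1.3, 1.8, 5.4]
opening: 24.3
gripper_force: 108.0
yaw -76.95 pos [ 461.6 -220.     3. ] F [-1.3  1.8  5.4] open 24.3 t 5.33 zaxis [ 4.e-04 -2.e-04 -1.e+00]
shift/row [ 0.0009  0.0006 -0.0999] total [ 0.0009  0.0006 -0.0999]
turn/row [-1.000e-04 -1.000e-04  1.004e-01] total [-1.000e-04 -1.000e-04  1.004e-01]
```

```bash
python3 -m inch '[[[0,0,-0.06,0,0,0,1],[0,0,-0.055,0,0,0.034,1],[0,0,0,0,0,0.034,1],[0,0,0,0,0,0.0324,1],[0,0,0,0,0,0,1],[0,0,0,0,0,0,1]]]'
python3 -c "
from h import *
go((438.9,-125,26),-95.02,4)"
```

```text
clock: 6.08
tcp_pos: [461.5, -219.9, 25.5]
orientation: [0.0, -0.676, 0.737, -0.0]
force: [-0.2, 0.5, -1.0]
opening: 24.4
gripper_force: 107.9
yaw -94.96 pos [ 461.5 -219.9   25.5] F [-0.2  0.5 -1. ] open 24.4 t 6.08 zaxis [ 2.e-04 -0.e+00 -1.e+00]
shift/row [-0.1158  0.0384 -0.0006] total [-0.463   0.1536 -0.0026]
turn/row [-0.      0.      0.0001] total [-0.0001  0.      0.0003]
```

```bash
python3 -m inch '[[[-0.116,0.0384,0,0,0,0,1],[-0.116,0.0384,0,0,0,0,1],[-0.116,0.0384,-0.002,0,0,0,1],[-0.115,0.0384,0,0,0,0,1],[0,0,0,0,0,0,1],[0,0,0,0,0,0,1]]]'
python3 - <<'E'
from h import *
go((438.9,-125,26),-95.02,4)
t=cam("top");s=cam("scene")
a=cv2.resize(t["color"][260:350,215:305],None,fx=4.4,fy=4.4,interpolation=cv2.INTER_CUBIC);b=cv2.resize(s["color"][215:305,230:320],None,fx=4.4,fy=4.4,interpolation=cv2.INTER_CUBIC)
cv2.imwrite("pics/c3.png",np.hstack([a,b]))
for z in(38,53):print(proj(t,[451.7,21.4,z]),proj(t,[451.7-2.6,21.4-30,z]), proj(s,[451.7-2.6,21.4-30,z]))
E
```

```text
clock: 6.82
tcp_pos: [439.4, -125.1, 25.9]
orientation: [0.0, -0.676, 0.737, -0.0]
force: [0.0, 0.4, -1.4]
opening: 24.4
gripper_force: 108.0
yaw -94.99 pos [ 439.4 -125.1   25.9] F [ 0.   0.4 -1.4] open 24.4 t 6.83 zaxis [ 6.e-04 -1.e-04 -1.e+00]
shift/row [-0.0001  0.0007 -0.0001] total [-0.0004  0.0027 -0.0006]
turn/row [-0. -0.  0.] total [-0.0002 -0.      0.0002]
[[238.69917844 308.00106464]] [[251.99444615 309.35245809]] [[251.53597112 250.41416305]]
[[237.65476116 308.53364254]] [[251.14529441 309.90553042]] [[251.14909687 246.02439418]]
```

View pics/c3.png

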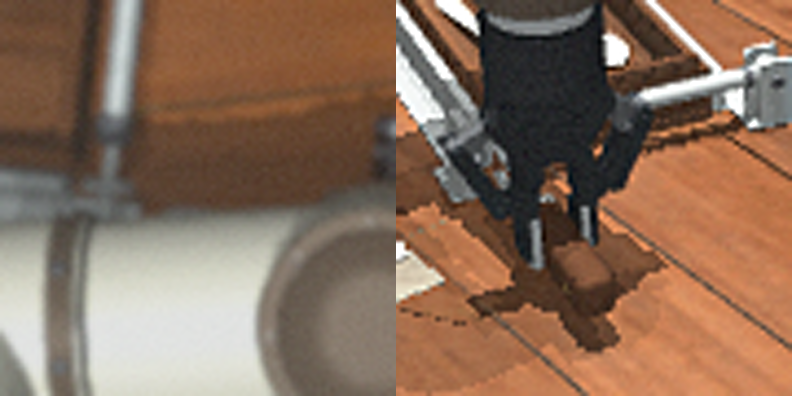

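In the scene half, the key is held level with its handle end at about (276,277). Its tip is hidden behind the gripper in both views. I'll insert it slowly and watch the force.

```bash
python3 -m inch '[[[-0.05,0.0025,0,0,0,0,1],[-0.05,0,0,0,0,0,1],[-0.03,0,0,0,0,0,1],[0,0,0,0,0,0,1],[0,0,0,0,0,0,1]]]'
python3 -m inch '[[[-0.025,0,0,0,0,0,1],[-0.025,0,0,0,0,0,1],[-0.025,0,0,0,0,0,1],[0,0,0,0,0,0,1],[0,0,0,0,0,0,1]]]'
python3 - <<'E'
from h import *
go((451.7-106*.0875,21.4-106*.9962,26),-95.02,1)
s=cam("scene");crop(s,225,215,80,60,10,"s4.png")
E
```

```text
clock: 7.55
tcp_pos: [440.8, -98.9, 25.7]
orientation: [-0.0, -0.675, 0.737, 0.0]
force: [-0.3, 0.4, -0.1]
opening: 24.0
gripper_force: 108.0
clock: 8.18
tcp_pos: [442.1, -84.0, 25.7]
orientation: [-0.0, -0.675, 0.737, -0.0]
force: [-0.4, -0.2, -0.5]
opening: 24.4
gripper_force: 108.0
yaw -95.02 pos [442.1 -84.   25.7] F [-0.4 -0.2 -0.5] open 24.4 t 8.18 zaxis [-0. -0. -1.]
shift/row [ 0.0008 -0.0017 -0.0014] total [ 0.0008 -0.0017 -0.0014]
turn/row [ 0. -0. -0.] total [ 0. -0. -0.]
```

View pics/s4.png

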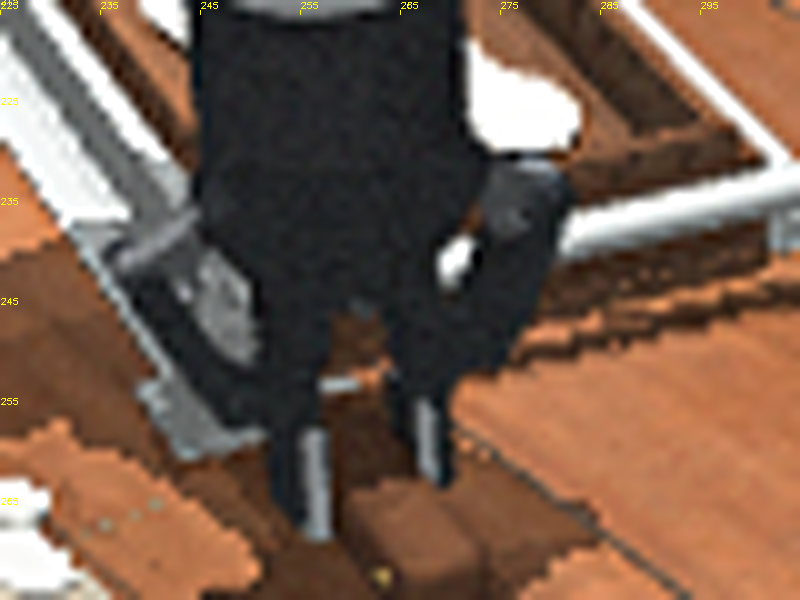

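No contact so far: the fork is at the rod and the scene view shows only the gripper, with its fingers at (257,265) and (268,257). Now I'll push towards the hinge and watch for the 3 N spring force.

```bash
python3 -m inch '[[[0,-0.015,0,0,0,0,1],[0,-0.015,0,0,0,0,1],[0,0,0,0,0,0,1],[0,0,0,0,0,0,1]]]'
python3 -m inch '[[[0,-0.015,0,0,0,0,1],[0,-0.01,0,0,0,0,1],[0,0,0,0,0,0,1],[0,0,0,0,0,0,1]]]'
```

```text
clock: 8.72
tcp_pos: [448.1, -84.7, 25.7]
orientation: [0.0, -0.675, 0.738, -0.0]
force: [-0.4, -1.1, -1.3]
opening: 24.5
gripper_force: 108.0
clock: 9.22
tcp_pos: [452.3, -85.2, 25.5]
orientation: [-0.001, -0.675, 0.737, 0.0]
force: [-4.0, 0.8, 0.2]
opening: 24.1
gripper_force: 108.2
```

Spring contact: about 4 N at roughly 4 mm of travel. I'll press about 10 mm more.

```bash
python3 -m inch '[[[0,-0.02,0,0,0,0,1],[0,-0.02,0,0,0,0,1],[0,-0.01,0,0,0,0,1],[0,0,0,0,0,0,1],[0,0,0,0,0,0,1]]]'
python3 - <<'E'
from h import *
F=[]
import time
x=monitor.sense();go((0,0,0))
t=cam("top");s=cam("scene");t=cam("top");F=[monitor.sense()["force"]]
for i in range(4): cam("top");F.append(monitor.sense()["force"])
print(np.mean(F,0))
E
```

```text
clock: 9.85
tcp_pos: [462.2, -86.1, 25.4]
orientation: [-0.001, -0.675, 0.737, 0.001]
force: [-5.4, 1.6, 0.7]
opening: 24.3
gripper_force: 108.3
yaw -95.02 pos [462.2 -86.1  25.4] F [-5.4  1.6  0.7] open 24.3 t 9.85 zaxis [-2.3e-03 -3.0e-04 -1.0e+00]
shift/row [-0.0227  0.2339  0.0132] total [-0.2265  2.3393  0.1323]
[-5.55247057  0.08854859 -0.20339999]
```

```bash
python3 -m inch '[[[0,-0.0075,0,0,0,0,1],[0,0,-0.02,0,0,0,1],[0,0,-0.02,0,0,0,1],[0,0,0,0,0,0,1],[0,0,0,0,0,0,1]]]'
python3 -m inch '[[[0,-0.001,-0.025,0,0,0,1],[0,-0.001,-0.025,0,0,0,1],[0,-0.001,-0.025,0,0,0,1],[0,0,0,0,0,0,1],[0,0,0,0,0,0,1]]]'
```

```text
clock: 10.82
tcp_pos: [462.9, -86.2, 33.0]
orientation: [-0.002, -0.675, 0.737, 0.001]
force: [-5.6, 1.5, -1.6]
opening: 24.1
gripper_force: 108.4
clock: 11.45
tcp_pos: [463.6, -86.2, 48.1]
orientation: [-0.002, -0.676, 0.737, 0.001]
force: [-6.4, 0.9, -2.0]
opening: 24.1
gripper_force: 108.4
```

```bash
python3 -m inch '[[[0,-0.001,-0.025,0,0,0,1],[0,-0.001,-0.025,0,0,0,1],[0,-0.001,-0.025,0,0,0,1],[0,-0.001,-0.025,0,0,0,1],[0,-0.001,-0.025,0,0,0,1],[0,0,0,0,0,0,1],[0,0,0,0,0,0,1]]]'
python3 - <<'E'
from h import *
go((0,0,0))
s=cam("scene");crop(s,225,185,100,75,8,"s5.png")
E
```

```text
clock: 12.32
tcp_pos: [464.9, -86.3, 73.3]
orientation: [-0.001, -0.675, 0.737, 0.001]
force: [-5.4, 0.3, -1.1]
opening: 24.4
gripper_force: 108.4
yaw -95.02 pos [464.9 -86.3  73.3] F [-5.4  0.3 -1.1] open 24.4 t 12.32 zaxis [-2.9e-03 -3.0e-04 -1.0e+00]
shift/row [-0.0227  0.2352  0.0373] total [-0.2268  2.3524  0.3734]
```

View pics/s5.png

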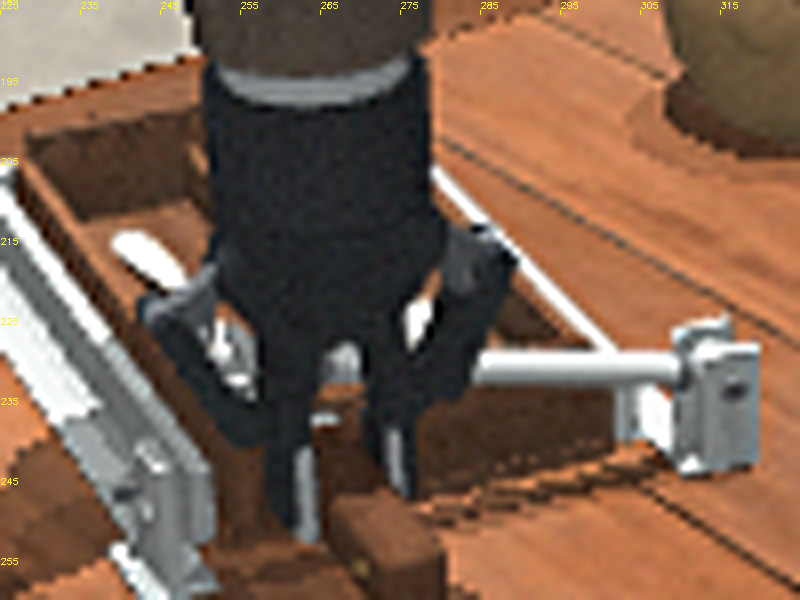

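The bar is clear of the lug, at about 0.22 rad: the tube is level in the image at row 230, and the lug stands free at (245,245). Next I'll release the spring, back out, and use the key as a peg under the tube.

```bash
python3 -m inch '[[[0,0.02,0,0,0,0,1],[0,0.02,0,0,0,0,1],[0,0.02,0,0,0,0,1],[0,0.02,0,0,0,0,1],[0,0.015,0,0,0,0,1],[0,0,0,0,0,0,1],[0,0,0,0,0,0,1]]]'
python3 -c "
from h import *
go((0,0,0))
p=None
for a in (.2,.35,.5,.65,.8,.95,1.1,1.25,1.4,1.44):
    h=11+0 if 0 else 7+4*np.sin(a)+15*np.cos(a); q=np.array([150*np.cos(a)+h*np.sin(a),26+150*np.sin(a)-h*np.cos(a)])
    print(a,q.round(1),None if p is None else ((q-p)/200).round(4)); p=q
"
```

```text
clock: 13.25
tcp_pos: [448.2, -84.3, 74.0]
orientation: [0.001, -0.675, 0.738, -0.001]
force: [0.6, 0.3, -1.3]
opening: 23.8
gripper_force: 108.6
yaw -95.04 pos [448.2 -84.3  74. ] F [ 0.6  0.3 -1.3] open 23.8 t 13.25 zaxis [ 2.e-03  3.e-04 -1.e+00]
shift/row [-0.0223  0.227   0.0366] total [-0.2228  2.2699  0.3657]
0.2 [151.5  33.8] None
0.35 [148.6  56.3] [-0.0144  0.1129]
0.5 [142.2  78.5] [-0.0319  0.111 ]
0.65 [132.3  99.8] [-0.0494  0.1062]
0.8 [119.1 119.4] [-0.0663  0.0984]
0.95 [102.7 137. ] [-0.082   0.0876]
1.1 [ 83.5 151.8] [-0.0959  0.0742]
1.25 [ 62.  163.5] [-0.1074  0.0582]
1.4 [ 38.8 171.5] [-0.1162  0.0404]
1.44 [ 32.4 173. ] [-0.0321  0.0075]
```

```bash
python3 -m inch '[[[0.05,0,0,0,0,0,1],[0.09,0,0,0,0,0,1],[0.085,0,0,0,0,0,1],[0,-0.1,0.07,0,0,0,1],[0,-0.1,0.08,0,0,0,1],[0,-0.105,0.07,0,0,0,1],[0,0,0,0,0,0,1],[0,0,0,0,0,0,1]]]'
python3 -c "
from h import *
H=np.array([669.57,2.28]);d=np.array([-.99617,.08745]);n=np.array([.08745,.99617])
p=H+152*d-106*n
go((*p,30),-95.02,1)"
```

```text
clock: 14.25
tcp_pos: [503.3, -135.0, 29.6]
orientation: [-0.0, -0.675, 0.738, 0.0]
force: [-0.5, 0.1, -1.7]
opening: 24.1
gripper_force: 108.7
yaw -95.07 pos [ 503.3 -135.    29.6] F [-0.5  0.1 -1.7] open 24.1 t 14.25 zaxis [-9.e-04  1.e-04 -1.e+00]
shift/row [-0.2267 -0.0078 -0.0019] total [-0.2267 -0.0078 -0.0019]
turn/row [ 0.0003  0.     -0.0003] total [ 0.0003  0.     -0.0003]
```

```bash
python3 -m inch '[[[-0.08,-0.004,0,0,0,0,1],[-0.08,-0.004,0,0,0,0,1],[-0.067,0,0,0,0,0,1],[0,0,-0.02,0,0,0,1],[0,0,-0.02,0,0,0,1],[0,-0.005,-0.038,0,0,0,1],[0,-0.005,-0.038,0,0,0,1],[0,-0.005,-0.037,0,0,0,1],[0,0,0,0,0,0,1]]]'
python3 -c "
from h import *
go((0,0,0))"
```

```text
clock: 15.38
tcp_pos: [512.7, -90.1, 61.1]
orientation: [0.0, -0.675, 0.738, -0.0]
force: [-1.2, 0.3, -1.5]
opening: 24.6
gripper_force: 108.5
yaw -95.04 pos [512.7 -90.1  61.1] F [-1.2  0.3 -1.5] open 24.6 t 15.38 zaxis [ 7.e-04  0.e+00 -1.e+00]
shift/row [-0.0223  0.2593  0.0303] total [-0.2235  2.5933  0.3034]
```

```bash
python3 -m inch '[[[0,-0.013,-0.045,0,0,0,1],[0,-0.014,-0.045,0,0,0,1],[0,-0.025,-0.053,0,0,0,1],[0,-0.025,-0.053,0,0,0,1],[0,-0.033,-0.049,0,0,0,1],[0,-0.033,-0.049,0,0,0,1],[0,0,0,0,0,0,1]]]'
python3 - <<'E'
from h import *
go((0,0,0))
s=cam("scene");crop(s,225,145,130,100,6,"s6.png")
E
```

```text
clock: 16.25
tcp_pos: [542.6, -92.3, 120.4]
orientation: [0.001, -0.675, 0.737, -0.001]
force: [-0.8, 0.3, -2.3]
opening: 24.4
gripper_force: 108.6
yaw -95.03 pos [542.6 -92.3 120.4] F [-0.8  0.3 -2.3] open 24.4 t 16.25 zaxis [ 3.3e-03  2.0e-04 -1.0e+00]
shift/row [-0.0222  0.2745  0.0593] total [-0.2217  2.7449  0.5931]
```

View pics/s6.png

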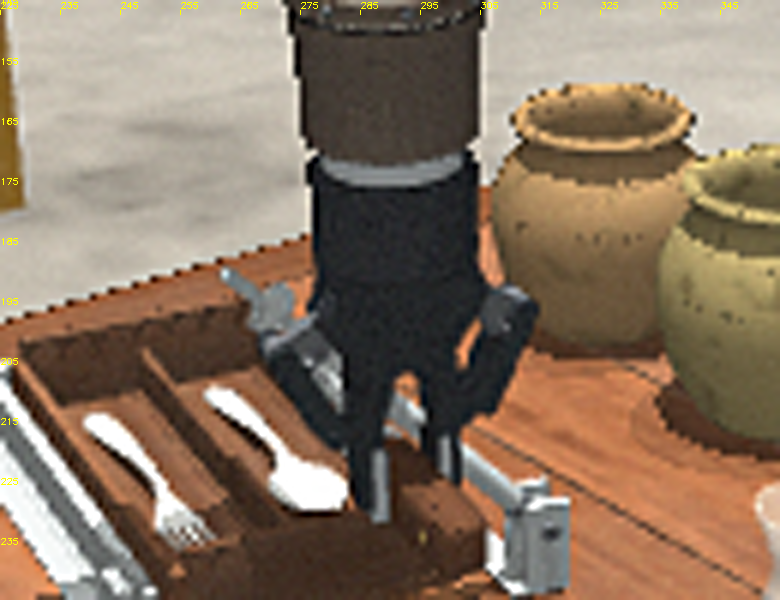

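The bar is swinging as planned, at about 45°: the collar is at (265,195) and the hinge at (314,228). I'll carry on to the stop.

```bash
python3 -m inch '[[[0,-0.041,-0.044,0,0,0,1],[0,-0.041,-0.044,0,0,0,1],[0,-0.048,-0.037,0,0,0,1],[0,-0.048,-0.037,0,0,0,1],[0,-0.054,-0.029,0,0,0,1],[0,-0.054,-0.029,0,0,0,1],[0,0,0,0,0,0,1]]]'
python3 -m inch '[[[0,-0.039,-0.014,0,0,0,1],[0,-0.039,-0.014,0,0,0,1],[0,-0.03,-0.01,0,0,0,1],[0,0,0,0,0,0,1],[0,0,0,0,0,0,1]]]'
python3 -m inch '[[[0,-0.015,-0.003,0,0,0,1],[0,0,0,0,0,0,1],[0,0,0,0,0,0,1]]]'
```

```text
clock: 17.18
tcp_pos: [599.9, -97.5, 163.8]
orientation: [0.001, -0.675, 0.738, -0.001]
force: [-0.3, -0.3, -1.2]
opening: 24.2
gripper_force: 108.7
clock: 17.8
tcp_pos: [620.1, -99.3, 171.1]
orientation: [0.001, -0.675, 0.738, -0.001]
force: [-0.1, -0.1, -2.3]
opening: 23.9
gripper_force: 108.6
clock: 18.18
tcp_pos: [621.8, -99.5, 171.2]
orientation: [-0.001, -0.676, 0.737, 0.001]
force: [-3.6, 0.5, -0.3]
opening: 24.2
gripper_force: 108.8
```

```bash
python3 -m inch '[[[0,-0.01,0,0,0,0,1],[0,0,0,0,0,0,1],[0,0,0,0,0,0,1]]]'
python3 -m inch '[[[0,-0.01,0,0,0,0,1],[0,0,0,0,0,0,1],[0,0,0,0,0,0,1]]]'
```

```text
clock: 18.55
tcp_pos: [622.5, -99.6, 171.0]
orientation: [-0.002, -0.676, 0.737, 0.002]
force: [-7.5, 1.0, 0.3]
opening: 24.7
gripper_force: 109.1
clock: 18.92
tcp_pos: [623.0, -99.7, 170.7]
orientation: [-0.003, -0.676, 0.737, 0.003]
force: [-9.8, 1.4, 2.5]
opening: 24.7
gripper_force: 109.5
```

The bar is against its stop: the force is climbing with no further motion. I'll back off and lay the key down.

```bash
python3 -m inch '[[[0,0.035,0,0,0,0,1],[0,0.04,0,0,0,0,1],[0.1,0,0,0,0,0,1],[0.15,0,0,0,0,0,1],[0,0,0,0,0,0,1]]]'
python3 -c "
from h import *
go((440,-290,60),-95.02,5)"
```

```text
clock: 19.55
tcp_pos: [607.3, -150.9, 171.5]
orientation: [0.0, -0.674, 0.739, -0.001]
force: [0.5, 0.2, -1.1]
opening: 24.3
gripper_force: 108.7
yaw -95.23 pos [ 607.3 -150.9  171.5] F [ 0.5  0.2 -1.1] open 24.3 t 19.55 zaxis [ 1.3e-03 -4.0e-04 -1.0e+00]
shift/row [0.1537 0.1541 0.1113] total [0.7687 0.7706 0.5566]
turn/row [-0.0001 -0.     -0.0002] total [-0.0004 -0.0001 -0.0012]
```

```bash
python3 -m inch '[[[0.154,0.154,0,0,0,0,1],[0.154,0.154,0,0,0,0,1],[0.154,0.154,0.111,0,0,0,1],[0.154,0.154,0.222,0,0,0,1],[0.154,0.154,0.222,0,0,0,1],[0,0,0,0,0,0,1],[0,0,0.14,0,0,0,1],[0,0,0.09,0,0,0,1],[0,0,0.025,0,0,0,1],[0,0,0,0,0,0,1],[0,0,0,0,0,0,1]]]'
python3 -c "
from h import *
go((440,-290,3),-95.02,1)"
```

```text
clock: 20.92
tcp_pos: [441.3, -288.5, 10.3]
orientation: [0.001, -0.676, 0.737, -0.001]
force: [-0.5, 0.4, -1.2]
opening: 24.3
gripper_force: 108.8
yaw -95.01 pos [ 441.3 -288.5   10.3] F [-0.5  0.4 -1.2] open 24.3 t 20.93 zaxis [ 2.2e-03 -8.0e-04 -1.0e+00]
shift/row [0.0081 0.006  0.0366] total [0.0081 0.006  0.0366]
turn/row [-0.0007 -0.0002  0.0001] total [-0.0007 -0.0002  0.0001]
```

```bash
python3 -m inch '[[[0,0,0.02,0,0,0,1],[0,0,0.012,0,0,0,1],[0,0,0,0,0,0,1],[0,0,0,0,0,0,1]]]'
python3 -m inch '[[[0,0,0,0,0,0,0.7],[0,0,0,0,0,0,0.6],[0,0,0,0,0,0,0.4],[0,0,0,0,0,0,0.4],[0,0,-0.05,0,0,0,0.4],[0,0,-0.15,0,0,0,0.4],[0,0,-0.3,0,0,0,0.4],[0,0,-0.3,0,0,0,0.4],[0,0,0,0,0,0,0.4]]]'
python3 - <<'E'
from h import *
H=np.array([669.57,2.28]);d=np.array([-.99617,.08745]);n=np.array([.08745,.99617])
w=H+136*d+22*n   # front wall, 18 mm to lug side of centre (tray centre u=118)
print(w); go((*w,160),-5.02,1)
E
```

```text
clock: 21.42
tcp_pos: [440.4, -288.3, 3.0]
orientation: [0.0, -0.675, 0.737, -0.0]
force: [0.3, 0.7, 0.2]
opening: 24.1
gripper_force: 109.3
clock: 22.55
tcp_pos: [443.4, -289.6, 169.3]
orientation: [0.003, -0.676, 0.737, -0.006]
force: [-0.3, 0.0, -0.3]
opening: 51.3
gripper_force: 0.0
[536.01478  36.08894]
yaw -94.98 pos [ 443.4 -289.6  169.3] F [-0.3  0.  -0.3] open 51.3 t 22.55 zaxis [ 0.0125 -0.0049 -0.9999]
shift/row [-1.6627 -0.3191  0.0442] total [-1.6627 -0.3191  0.0442]
turn/row [-0.0023 -0.0042 -0.4998] total [-0.0023 -0.0042 -0.4998]
```

```bash
python3 - <<'E'
from h import *
H=np.array([669.57,2.28]);d=np.array([-.99617,.08745]);n=np.array([.08745,.99617])
print(monitor.sense()["joint_pos"].round(2))
t=cam("top");s=cam("scene")
for u in (55,100,136): print(u,[np.round(proj(t,np.r_[H+u*d+v*n,54]),1).tolist() for v in(18,26)])
g=t["color"].mean(2)
for r in(240,250,262): print(r,g[r,222:250].astype(int).tolist())
# key check: steel blob
hsv=cv2.cvtColor(t["color"],cv2.COLOR_BGR2HSV); m=((hsv[...,1]<70)&(hsv[...,2]>90)).astype(np.uint8);
N,l,S,C=cv2.connectedComponentsWithStats(m[280:345,255:420].copy()); print([ (S[i].tolist(),C[i].round(1).tolist()) for i in range(1,N) if S[i,4]>20])
print("expected tip",proj(t,[440+117*.087,-289+117*.996,30]))
# expected bar tip upright, both views
for a in(1.3,1.4): 
    p=np.r_[H+d*228*np.cos(a),38+228*np.sin(a)]; print(a,proj(t,p),proj(s,p), proj(s,np.r_[H,38]))
hs=cv2.cvtColor(s["color"],cv2.COLOR_BGR2HSV); ms=((hs[...,1]<60)&(hs[...,2]>120))
for r in range(120,232,6):
    x=np.nonzero(ms[r,285:345])[0]+285; print(r,x.min() if len(x) else None,x.max() if len(x) else None,len(x))
E
```

```text
[-0.27  0.27 -0.33  0.   -0.96  0.18]
55 [[[237.7, 234.5]], [[234.1, 234.1]]]
100 [[[235.4, 254.5]], [[231.9, 254.1]]]
136 [[[233.6, 270.5]], [[230.1, 270.2]]]
240 [73, 74, 77, 76, 75, 74, 74, 72, 74, 76, 74, 69, 72, 67, 57, 52, 40, 44, 59, 69, 78, 83, 90, 91, 86, 86, 83, 80]
250 [82, 74, 78, 81, 83, 81, 81, 81, 84, 78, 73, 72, 67, 61, 55, 42, 47, 59, 73, 84, 86, 86, 91, 91, 91, 90, 89, 89]
262 [73, 70, 71, 67, 74, 70, 72, 75, 73, 72, 71, 68, 61, 49, 47, 51, 67, 83, 89, 92, 98, 96, 93, 93, 93, 93, 90, 91]
[([0, 0, 165, 65, 8505], [75.2, 36.8]), ([141, 8, 9, 13, 74], [144.6, 13.2])]
expected tip [[324.73345324 309.51325857]]
1.3 [[229.47105239 229.52343015]] [[293.98717263 168.48721397]] [[313.73686115 230.78185289]]
1.4 [[230.39253413 216.92836985]] [[300.9141821 165.6589912]] [[313.73686115 230.78185289]]
120 285 344 59
126 285 344 59
132 285 344 60
138 285 344 60
144 285 344 60
150 285 344 58
156 285 344 49
162 308 344 10
168 308 344 10
174 None None 0
180 None None 0
186 307 307 1
192 285 308 13
198 308 309 2
204 308 310 3
210 312 317 6
216 313 313 1
222 None None 0
228 318 319 2
```

```bash
python3 -m inch '[[[0,0,0,-0.002,-0.004,-0.055,0.3],[0,0,0,0,0,-0.055,0.3],[0,0,0,0,0,-0.055,0.3],[0,0,0,0,0,-0.055,0.3],[0,0,0,0,0,-0.055,0.3],[0,0,0,0,0,-0.055,0.3],[0,0,0,0,0,-0.055,0.3],[0,0,0,0,0,-0.055,0.3],[0,0,0,0,0,-0.055,0.3],[0,0,0,0,0,-0.005,0.3],[0,0,0,0,0,0,0.3]]]'
python3 - <<'E'
from h import *
H=np.array([669.57,2.28]);d=np.array([-.99617,.08745]);n=np.array([.08745,.99617])
go((*(H+136*d+22*n),110),-5.02,8)
E
```

```text
clock: 24.02
tcp_pos: [439.8, -288.1, 162.0]
orientation: [-0.006, 0.999, -0.045, -0.004]
force: [-0.2, 0.1, 0.5]
opening: 60.0
gripper_force: 0.0
yaw -5.16 pos [ 439.8 -288.1  162. ] F [-0.2  0.1  0.5] open 60.0 t 24.02 zaxis [-0.0082  0.0132 -0.9999]
shift/row [ 0.042  -0.2068  0.0347] total [ 0.3359 -1.6544  0.2774]
turn/row [-0.0005  0.0004 -0.0001] total [-0.004   0.003  -0.0008]
```

```bash
python3 -m inch '[[[0.042,-0.207,0,-0.004,0.003,0,0.3],[0.042,-0.207,0,0,0,0,0.3],[0.042,-0.207,0,0,0,0,0.3],[0.042,-0.207,0,0,0,0,0.3],[0.042,-0.207,0,0,0,0,0.3],[0.042,-0.207,0,0,0,0,0.3],[0.042,-0.207,0,0,0,0,0.3],[0.042,-0.205,0,0,0,0,0.3],[0,0,0,0,0,0,0.3],[0,0,0,0,0,0,0.3]]]'
python3 - <<'E'
from h import *
H=np.array([669.57,2.28]);d=np.array([-.99617,.08745]);n=np.array([.08745,.99617])
go((*(H+136*d+22*n),22),-5.02,1)
E
```

```text
clock: 25.28
tcp_pos: [535.7, 35.1, 162.8]
orientation: [0.001, 0.999, -0.044, 0.0]
force: [1.0, -0.6, -0.1]
opening: 59.6
gripper_force: 0.0
yaw -5.08 pos [535.7  35.1 162.8] F [ 1.  -0.6 -0.1] open 59.6 t 25.27 zaxis [ 7.0e-04 -1.1e-03 -1.0e+00]
shift/row [ 5.000e-04 -5.900e-03  7.041e-01] total [ 5.000e-04 -5.900e-03  7.041e-01]
turn/row [ 0.0003 -0.0003 -0.0004] total [ 0.0003 -0.0003 -0.0004]
```

```bash
python3 -m inch '[[[-0.02,-0.005,0.15,0,0,0,0.3],[0,0,0.2,0,0,0,0.3],[0,0,0.2,0,0,0,0.3],[0,0,0.1,0,0,0,0.3],[0,0,0.03,0,0,0,0.3],[0,0,0,0,0,0,0.3],[0,0,0,0,0,0,0.3]]]'
python3 -m inch '[[[0,0,0,0,0,0,0.5],[0,0,0,0,0,0,0.65],[0,0,0,0,0,0,0.8],[0,0,0,0,0,0,0.85],[0,0,0,0,0,0,0.9],[0,0,0,0,0,0,1],[0,0,0,0,0,0,1],[0,0,0,0,0,0,1]]]' 40
python3 - <<'E'
from h import *
go((0,0,0),-5.02,1)
E
```

```text
clock: 26.15
tcp_pos: [533.4, 36.5, 28.4]
orientation: [-0.0, 0.999, -0.044, 0.002]
force: [0.3, 0.1, 0.5]
opening: 59.9
gripper_force: 0.0
clock: 27.15
tcp_pos: [532.7, 36.8, 27.4]
orientation: [0.0, 0.999, -0.044, 0.001]
force: [-1.0, 2.0, 1.0]
opening: 7.2
gripper_force: 40.1
yaw -5.03 pos [532.7  36.8  27.4] F [-1.  2.  1.] open 7.2 t 27.15 zaxis [ 2.3e-03 -5.0e-04 -1.0e+00]
shift/row [-2.6376  0.4168  0.1309] total [-2.6376  0.4168  0.1309]
turn/row [ 0.0001 -0.0008 -0.    ] total [ 0.0001 -0.0008 -0.    ]
```

```bash
python3 -m inch '[[[0,0.01,0,0,0,0,1],[0,0.02,0,0,0,0,1],[0,0.03,0,0,0,0,1],[0,0.035,0,0,0,0,1],[0,0.035,0,0,0,0,1],[0,0.035,0,0,0,0,1],[0,0.035,0,0,0,0,1],[0,0.035,0,0,0,0,1],[0,0.035,0,0,0,0,1],[0,0.035,0,0,0,0,1]]]'
python3 -m inch '[[[0,0.035,0,0,0,0,1],[0,0.035,0,0,0,0,1],[0,0.035,0,0,0,0,1],[0,0.035,0,0,0,0,1],[0,0.035,0,0,0,0,1],[0,0.035,0,0,0,0,1],[0,0.035,0,0,0,0,1],[0,0.035,0,0,0,0,1],[0,0.035,0,0,0,0,1],[0,0.035,0,0,0,0,1],[0,0.02,0,0,0,0,1],[0,0,0,0,0,0,1]]]'
python3 - <<'E'
from h import *
go((532.7-150*.08745,36.8-150*.99617,28),-5.02,1)
E
```

```text
clock: 28.4
tcp_pos: [527.3, -24.7, 27.4]
orientation: [0.0, 0.999, -0.044, 0.001]
force: [0.3, 4.9, 1.2]
opening: 7.2
gripper_force: 40.0
clock: 29.9
tcp_pos: [520.3, -98.7, 27.4]
orientation: [0.001, 0.999, -0.044, 0.001]
force: [0.8, 0.2, 2.0]
opening: 7.3
gripper_force: 40.0
yaw -5.06 pos [520.3 -98.7  27.4] F [0.8 0.2 2. ] open 7.3 t 29.9 zaxis [ 0.0012 -0.0013 -1.    ]
shift/row [ 0.0025  0.0695 -0.003 ] total [ 0.0025  0.0695 -0.003 ]
turn/row [ 0.0004 -0.0004 -0.0002] total [ 0.0004 -0.0004 -0.0002]
```

```bash
python3 -m inch '[[[0.001,0.025,0,0,0,0,1],[0.001,0.025,0,0,0,0,1],[0,0.015,0,0,0,0,1],[0,0.003,0,0,0,0,1],[0,0,0,0,0,0,1],[0,0,0,0,0,0,1]]]'
python3 -m inch '[[[0,0,0,0,0,0,0.8],[0,0,0,0,0,0,0.6],[0,0,0,0,0,0,0.5],[0,0,0,0,0,0,0.5],[0,0,-0.05,0,0,0,0.5],[0,0,-0.15,0,0,0,0.5],[0,0,-0.25,0,0,0,0.5],[0,0,-0.3,0,0,0,0.5],[0,0,-0.2,0,0,0,0.5],[-0.3,0.1,0,0,0,0,0.5],[-0.3,0.2,0,0,0,0,0.5],[0,0,0,0,0,0,0.5]]]'
python3 - <<'E'
from h import *
go((0,0,0))
t=cam("top");s=cam("scene")
a=cv2.resize(t["color"][180:345,85:385],(780,429));b=cv2.resize(s["color"][150:330,200:345],(137,170))
b=cv2.resize(s["color"][155:320,210:440],(237,170))
im=np.zeros((600,780,3),np.uint8);im[:429]=a
c=s["color"][160:320,215:435];c=cv2.resize(c,None,fx=1.06,fy=1.06)[:170];im[429:429+c.shape[0],:c.shape[1]]=c
e=cv2.resize(s["color"][155:240,270:345],(150,170));im[429:599,300:450]=e
cv2.imwrite("pics/f.png",im)
E
```

```text
clock: 30.65
tcp_pos: [519.8, -111.4, 27.4]
orientation: [0.0, 0.999, -0.044, 0.001]
force: [-0.1, 4.3, 2.9]
opening: 7.2
gripper_force: 40.2
clock: 32.15
tcp_pos: [400.3, -156.7, 218.1]
orientation: [0.0, 0.999, -0.045, 0.001]
force: [-0.8, 0.2, 0.3]
opening: 42.6
gripper_force: 0.0
yaw -5.18 pos [ 400.3 -156.7  218.1] F [-0.8  0.2  0.3] open 42.6 t 32.15 zaxis [ 2.7e-03 -4.0e-04 -1.0e+00]
shift/row [-0.2067 -0.06    0.1085] total [-2.067  -0.5998  1.0848]
```

View pics/f.png

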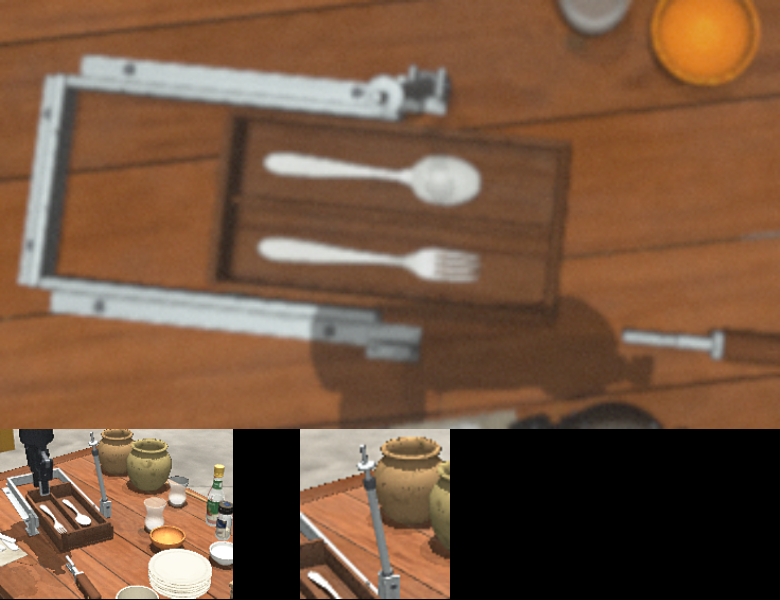

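The final picture shows the tray pulled straight out: its back edge (top crop x≈225) is clear of the back stop (x≈65). The fork and spoon are still in it, the bar stands upright at the hinge, and the key lies clear at (620–780, 340). The glass and bowl look undisturbed, and the robot is touching nothing. The pull was about 149 mm.

```bash
python3 -c "
from workcell import workorder
print(workorder.finish_job())"
```

```text
the job is handed in; nothing more can be done
None
```

I handed the job in after about 32 s on the robot's clock: the bar is unlocked with the key and swung up to its stop, the key lies on the cart top clear of tray and dock, and the tray is about 149 mm straight out with its fork and spoon still in it; I never went near the glass, bowl or mug, and I don't have the judge's result.

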